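Take out the strainer's clean-out plug

ROBOT

A 6-joint arm with a two-finger parallel gripper is mounted at the origin on the work surface. World frame = base frame: x ahead of the robot, y to its left, z up, the work surface at z = 0. Lengths are in mm, angles in rad, forces in N, time in s.
With the tool pointing down it reaches from about 300 to 775 mm from the base axis. Payload 14.6 kg.
Tool frame: the origin (TCP) lies on the centre line of the jaws, within the pads' length; the fingertips stand ahead of it and the grasp point (between the pads) is the TCP (manip.tip_reach is the z of the fingertips in the tool frame, in mm); z points along the fingers, y is the direction in which the jaws open and shut (so a half turn about z gives the same grasp; the last joint's range is limited). The gripper opens to 94 mm and grips with 3 to 60 N. Pads are 16 mm wide; open, the fingers measure 119 mm over their backs; the gripper's body (75 mm by 177 mm) begins 78 mm behind the grasp point.
Start: joints at [-1.37, 0.3, 1.521, -0, 1.321, -0.067], TCP at [145.529, -530.387, 224.446] pointing down, gripper open.
Joint ranges: [-3.03, 3.03], [-0.79, 2.21], [0.23, 2.52], [-1.04, 4.18], [0, 3.07], [-2.55, 2.55]. Speed limits (rad/s): [2.22, 2.22, 2.57, 3.14, 3.14, 3.14].

INTERFACE

Orientations are given as [roll, pitch, yaw] about the fixed x, y, z axes, in that order (R = Rz(yaw) Ry(pitch) Rx(roll)).
In Python, from cell import manip, camera, search_frame, masks_of, tip_of gives the robot as it stands.
- The arm moves only by the tool send_rows, never from a script. Its argument "plan" is a list of rows, each an object with "travel": the shift along the tool's x, y, z in mm, a list of three; "delta_rot": the turn, a rotation vector about the tool's x, y, z in degrees, a list of three; "fingers": the gripper's target within -1 to 1 (shut at 1, half-way at 0, fully open at -1). In form: [{"travel": [dx, dy, dz], "delta_rot": [wx, wy, wz], "fingers": fingers}, ...]. A call has 1 to 20 rows; each row shifts and turns the commanded pose from where the row before left it, along the tool's axes as they then stand; what a row does not reach is not made up. A row lasts 1/8 s, in which the tool goes at most 62.5 mm and 10.7 degrees, less where a joint would pass 70% of its speed; a pose out of reach is approached as far as the arm can. A call is refused whole if a number of a shift passes 62.5 or a number of a turn 10.7, either way. A call with a gripper value outside its range is refused whole. The fingers move at their own pace and stop on an object; "grip_force" is the grip in N (left out, the last holds). Time passes only in rows, so rows that do not move let the fingers close. It gives the time, the measured TCP pose, the force and the opening at its end, in the units of the state.
- manip.read_state(): the state, without advancing time (a new reading comes with each control period).
- camera(name): name is "side" or "top"; returns a dict with "color" (420x560x3 uint8, red, green, blue), "z_map" (420x560 float32, mm along the optical axis (not along the pixel's ray), 0 where there is no reading), "fov_y" (degrees; the focal length in pixels is half the picture's height over the tangent of half this angle, whatever the lens; pixels are square), "cx", "cy" (the principal point, pixels), "k1" (the pictures are not rectified: a ray, as slopes to the right and down, at radius r is drawn at 1 + k1 r^2 times it, then the intrinsics apply), "world_from_camera" (4x4, takes a point from camera to world coordinates). Camera axes: x right, y up, looking along -z (the intrinsics and any distortion apply to the point x, -y, -z); pixel columns grow to the right and rows downward; lengths in mm; the calibration is good to about 2 mm. A picture is of the moment at which its call begins.
- manip.sign_off(): hands the job in, once; it reports no verdict.
Trained networks look in the newest picture that a camera, given by its name, has taken for a name from the list of things; names that differ only in an ending like _2 or _b are one class to them, and where a whole thing is asked for, a point or a joint stands for the part that bears it (a point fixed in the world has none). Each returns a list of dicts, best first, with "confidence" (0 to 1); they miss things now and then, are a little off and sometimes report something else, mostly with a low value. They report only what shows in the picture. A call takes as long as a camera call. They do not tell look-alikes from the thing itself.
- search_frame(name, camera): "at" ([x, y, z] in mm, in the coordinates of the camera as it stood for that picture, good to about 4 mm: the middle of the surface that is visible of it).
- masks_of(name, camera): "region" (420x560 bool, what is visible of it).
- tip_of(name, camera): "at" ([x, y, z] in mm, in the coordinates of the camera as it stood for that picture, good to about 4 mm: a listed point, or the origin of a listed thing).
The state is a dict: "clock": time; "joints": joint angles; "qd": joint speeds; "effort": joint torques, N m; "eef_pos": TCP position; "eef_rot": TCP orientation; "wrist_force": force on the tool from outside, world axes, zero at the start; "moment": the same for the moment, N m; "finger_gap": finger opening in mm.
Only numpy, scipy, OpenCV 4.12 (cv2) and the standard library are available. Lean on these libraries where they do the work, as an engineer would, in place of code of your own. Each camera call takes 0.05 s, during which the arm holds its last target. There are 200 camera calls.

TASK

Unscrew the crank-armed plug from the side port of the strainer block: swing its arm counter-clockwise (as seen facing the port) from three o'clock over the top to about eleven o'clock until the thread lets go, then draw it straight out of the port. Lower it into the shallow steel tray, without dropping it in, and leave it lying there.

Things in the scene. Friction and masses are not known exactly. Their poses are not given: they have to be found in the camera images.
- plug_grip (a point): Mid-point of the plug's round grip pin: diameter 10 mm, 32 mm long, at the end of the flat crank arm, 42 mm from the plug's axis and parallel to it, pointing away from the block; 48 mm out from the block's face when home. Arm starts on a stop at three o'clock (5 degrees above level, to the right facing the port). Pinch the pin from above; it turns between the fingers as the arm swings. Axes: the plug's.
- plug_head (a point): On the axis of the bare steel plug (220 g), in its round head, 12 mm out from the block's face when home. Head diameter 38 mm; two thread sectors on it reach 25 mm from the axis. Its greased shaft, diameter 18 mm with a tapered end, ends 38 mm from this point; the pin's free end is 52 mm the other way. Axes: x along the plug's axis, towards the shaft's end; at the start all parallel to the port's.
- port (a point): Centre of the level port on the block's face, 70 mm above the bench, in an octagonal collar (70 mm wide, 19 mm proud). Axes: x into the block, z up, -y right when facing it. Interrupted thread: turned counter-clockwise it is free from about 80 degrees, stops at about 114 (arm 25 to 30 degrees past upright, stays there), then draws easily along -x; the shaft is clear after 26 mm. It backs out 0 to 4 mm in turning.
- strainer: The fixed aluminium strainer block, 70 (x) by 150 (y) by 110 (z) mm, on a grey foot plate, with a gauge on top towards the back, to 168 mm high. The port is on its -x face, and 70 mm to the left of it a small brass hex plug (35 mm wide, 20 mm proud) that stays in place. Origin: centre of its underside.
- tray: A fixed shallow open steel tray on the bench, 150 mm (x) by 200 mm (y) outside, walls 28 mm high and 4 mm thick, floor 4 mm. Origin: centre of its underside; x and y along its sides, z up.
There are look-alikes about, which are no part of the job. What is shaped like the strainer but orange is not meant.

How it is judged:
By the outcome, as a careful person would: the job done as asked, in the order asked, and still so for the second after the job is handed in, with the robot touching nothing.
It also fails if it takes over 48 s, if anything falls off the work surface, if the arm or the gripper's body presses on something with over 40 N, if the wrist force passes 120 N, or if a joint passes its speed limit or range.

## Working session

There is one attempt and no reset: what is moved stays moved. The work goes in short steps, Python scripts to look and compute and a tool call to move; the robot and the scene stay as the last step left them, time stands still between calls to the robot, and variables do not carry over. Pictures are saved under pics/ and viewed, about 8 in all and at most 12, crops included, and the job is handed in when it is done.

Besides the shell and the picture viewer there is one more tool, called after "Request:" as name(argument=value, ...) on one line, values as JSON. send_rows: Moves the arm, as the interface text tells. Its arguments: {"type":"object","properties":{"plan":{"type":"array"},"grip_force":{"type":"number"}},"required":["plan"]}

```bash
mkdir -p pics; ls; cat > h.py <<'E'
import numpy as np, cv2
from cell import manip, camera, search_frame, masks_of, tip_of
def W(c,p): return (c["world_from_camera"]@np.r_[p,1])[:3]
def K(c):
    h,w=c["color"].shape[:2]; f=h/2/np.tan(np.radians(c["fov_y"]/2))
    return np.array([[f,0,c["cx"]],[0,f,c["cy"]],[0,0,1.]]),np.array([c["k1"],0,0,0,0.])
def cloud(c):
    k,d=K(c);h,w=c["z_map"].shape
    u,v=np.meshgrid(np.arange(w),np.arange(h))
    n=cv2.undistortPoints(np.stack([u,v],-1).reshape(-1,1,2).astype(float),k,d).reshape(h,w,2)
    z=c["z_map"]; P=np.stack([n[...,0]*z,-n[...,1]*z,-z],-1)
    M=c["world_from_camera"]; return P@M[:3,:3].T+M[:3,3]
def save(c,n,box=None,s=1):
    im=c["color"][...,::-1]
    if box: im=im[box[1]:box[3],box[0]:box[2]]
    cv2.imwrite(f"pics/{n}.png",cv2.resize(im,None,fx=s,fy=s))
E
python3 - <<'E'
from h import *
np.set_printoptions(precision=1,suppress=True)
print(manip.read_state(), manip.tip_reach)
ims=[]
for n in ["side","top"]:
    c=camera(n); save(c,n+"0"); ims.append(c["color"])
    print(n,c["world_from_camera"],c["fov_y"],c["k1"])
    for t in ["plug_grip","plug_head","port","strainer","tray"]:
        try:
            for r in tip_of(t,n)[:4]: print(n,t,round(r["confidence"],2),W(c,r["at"]))
        except Exception as e: print(t,e)
E
```

```text
pics
{'clock': 0.0, 'joints': array([-1.4,  0.3,  1.5,  0. ,  1.3, -0.1]), 'qd': array([ 0., -0., -0., -0., -0.,  0.]), 'effort': array([ -0. , -53.2, -35.3,   0.1,   0. ,  -0. ]), 'eef_pos': array([ 145.5, -530.2,  223.9]), 'eef_rot': array([-3.1, -0. ,  0.3]), 'wrist_force': array([ 1.2,  0.7, -0.4]), 'moment': array([-0., -0., -0.]), 'finger_gap': 93.9365437917381} 19.0
side [[   1.     0.1   -0.1  485. ]
 [  -0.2    0.8   -0.6 -462.6]
 [  -0.     0.6    0.8  849.5]
 [   0.     0.     0.     1. ]] 57.146170606348925 -0.1065719605249812
side plug_grip 0.57 [664.7  88.9  63.3]
side plug_grip 0.25 [ 468.9 -224.    -2.2]
side plug_head 0.59 [633.9 129.3  70.7]
side port 0.92 [480.6 518.1  69.6]
side port 0.59 [638.  146.   71.8]
side strainer 0.76 [622.3 187.6   3. ]
side strainer 0.63 [468.4 556.6  -0.6]
side tray 0.76 [ 470.2 -230.3    0.1]
top [[   0.1    1.    -0.2  381.6]
 [  -1.     0.1   -0.   135.7]
 [   0.     0.2    1.  1078. ]
 [   0.     0.     0.     1. ]] 56.180622031530454 -0.029279503503181425
top plug_grip 0.63 [666.5  89.9  71. ]
top plug_head 0.45 [633.8 133.7  68.2]
top port 0.66 [482.9 509.8  64.2]
top port 0.61 [637.1 140.6  69.8]
top strainer 0.61 [473.4 557.5   0.4]
top strainer 0.58 [622.  182.3  -1.3]
top tray 0.57 [ 472.6 -232.8    0.6]
```

View pics/side0.png

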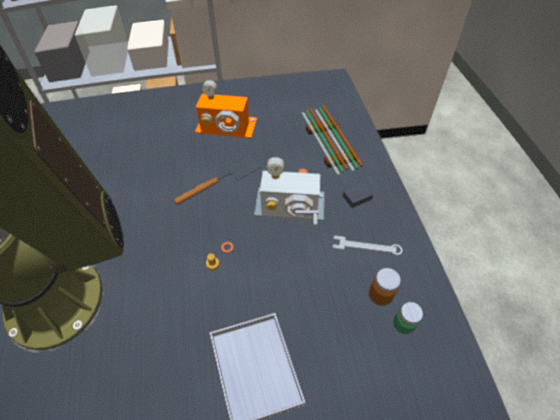

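View pics/top0.png

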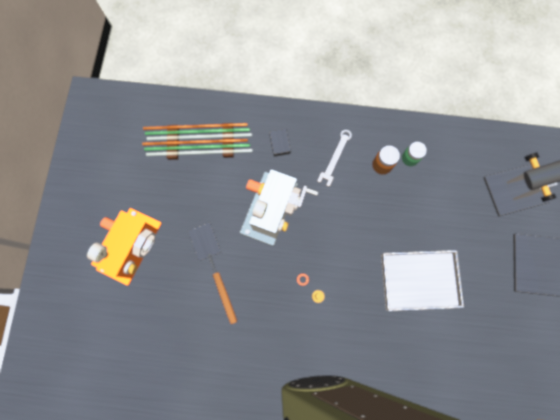

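```bash
python3 - <<'E'
from h import *
np.set_printoptions(precision=1,suppress=True)
A=[]
cs={n:camera(n) for n in ["side","top"]}
for n,c in cs.items():
    P=cloud(c); 
    m=(abs(P[...,2]-110)<5)&(np.hypot(P[...,0]-622,P[...,1]-185)<110)&(c["z_map"]>0)
    q=P[m]; A.append(q)
    print(n,len(q),q[:,2].mean(),cv2.minAreaRect(q[:,:2].astype(np.float32)))
    m=(P[...,2]>15)&(P[...,2]<100)&(abs(P[...,0]-650)<45)&(P[...,1]>60)&(P[...,1]<150)&(c["z_map"]>0)
    q=P[m]; th=np.radians(77.7); R=np.array([[np.cos(th),np.sin(th)],[-np.sin(th),np.cos(th)]])
    # port frame
    l=(q[:,:2]-[637.5,143])@R.T
    s=(l[:,0]<-30)
    print("pin pts",s.sum(),q[s].mean(0), l[s].min(0),l[s].max(0),np.percentile(q[s][:,2],[5,50,95]))
    m=(P[...,2]>15)&(P[...,2]<45)&(abs(P[...,0]-470)<130)&(abs(P[...,1]+230)<150)&(c["z_map"]>0)
    print("tray",cv2.minAreaRect(P[m][:,:2].astype(np.float32)))
c=cs["side"]; save(c,"s1",(230,140,350,240),6); 
for n in cs:
  for t in ["plug_grip","plug_head","port","strainer"]:
    for r in search_frame(t,n)[:2]: print(n,t,round(r["confidence"],2),W(cs[n],r["at"]))
E
```

```text
side 1225 109.82930859090877 ((617.9010009765625, 175.099853515625), (92.19524383544922, 149.12428283691406), 75.96839904785156)
pin pts 114 [656.4  98.8  70.6] [-64.4 -48.2] [-30.2   8.2] [64.  71.1 76.2]
tray ((470.50335693359375, -231.10816955566406), (151.19503784179688, 201.40953063964844), 8.15291690826416)
top 1434 109.57794614716408 ((619.4894409179688, 176.7996368408203), (88.43803405761719, 151.2879638671875), 75.5783920288086)
pin pts 52 [664.8  92.   71.1] [-62.  -46.7] [-30.2   5.1] [66.9 71.4 74.8]
tray ((471.1444091796875, -230.8007049560547), (150.9242706298828, 201.29185485839844), 8.577712059020996)
side plug_grip 0.5 [641.7 110.8  68.4]
side plug_head 0.6 [642.9 110.2  71.6]
side port 0.96 [467.1 531.8  86.8]
side port 0.81 [605.5 167.  103.8]
side strainer 0.79 [606.9 165.4 106.8]
side strainer 0.74 [461.4 531.   86.9]
top plug_grip 0.73 [649.4 113.   77.5]
top plug_head 0.45 [650.4 115.9  72.5]
top port 0.76 [468.8 541.9 108.8]
top port 0.67 [611.7 186.  109.6]
top strainer 0.92 [468.  548.4 112.4]
top strainer 0.8 [610.1 189.1 109.9]
```

View pics/s1.png

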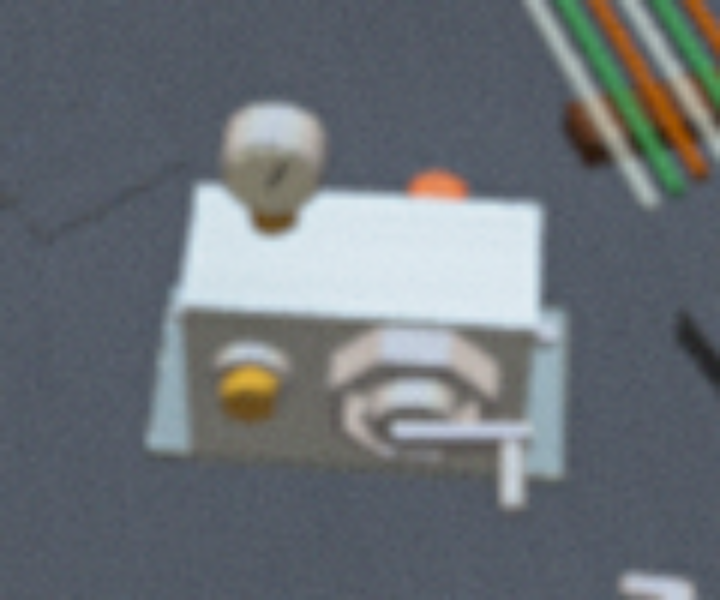

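The side view crop shows the silver block. The collar is at about (415,400), the flat arm points right, and the pin sticks out towards the viewer at about (512,475). The orange twin is at the back left. Port yaw is about 75.7° and tray yaw about 8.3°.

```bash
cat >> h.py <<'E'
from scipy.spatial.transform import Rotation as Ro
YAW=75.7
def go(p,yaw,tilt=None):
    s=manip.read_state(); R0=Ro.from_euler('xyz',s["eef_rot"]); R1=Ro.from_euler('xyz',[np.pi,0,np.radians(yaw)])
    print("t",round(s["clock"],2),"pos",s["eef_pos"],"rotvec",(R0.inv()*R1).as_rotvec(degrees=True),
     "travel(after rot)",R1.inv().apply(np.array(p)-s["eef_pos"]),"F",s["wrist_force"],"gap",s["finger_gap"],"q",s["joints"])
def loc(P,o=(637.2,142.8),yaw=YAW):
    t=np.radians(yaw);R=np.array([[np.cos(t),np.sin(t)],[-np.sin(t),np.cos(t)]])
    q=P.copy(); q[...,:2]=(P[...,:2]-o)@R.T; return q
E
python3 - <<'E'
from h import *
np.set_printoptions(precision=1,suppress=True)
for n in ["side","top"]:
    c=camera(n);P=cloud(c);L=loc(P)
    m=(L[...,0]<-38)&(L[...,0]>-70)&(abs(L[...,1]+42)<14)&(P[...,2]>50)&(P[...,2]<95)
    print(n,m.sum(),"pin loc mean",L[m].mean(0),L[m].min(0),L[m].max(0))
    m=(abs(P[...,2]-110)<4)&(abs(L[...,1]+35)<38)&(L[...,0]>-10)&(L[...,0]<100)&(c["z_map"]>0)
    # face edge of block top per y bin; side edge
    for y in (-60,-50,-40): 
        b=m&(abs(L[...,1]-y)<5); print(y, L[...,0][b].min() if b.any() else None)
    m=(abs(P[...,2]-110)<4)&(L[...,0]>10)&(L[...,0]<60)&(abs(L[...,1])<200); print("y edges",L[...,1][m].min(),L[...,1][m].max())
go([666,87,150],YAW)
E
```

```text
side 39 pin loc mean [-51.6 -43.1  71.2] [-63.5 -47.5  65.3] [-38.9 -38.9  74.1]
-60 None
-50 -0.20567336511582615
-40 -0.9529601764734458
y edges -47.52752995000165 101.09439881495632
top 30 pin loc mean [-49.6 -42.1  70.8] [-60.2 -47.5  66.7] [-38.5 -37.5  74.7]
-60 None
-50 3.0407134188077745
-40 2.782080022264134
y edges -49.99904183390306 100.99089525245286
t 1.2 pos [ 145.5 -530.4  224.4] rotvec [ -0.   -0.  -60.4] travel(after rot) [726.8 351.9  74.4] F [-0.5 -0.1 -0.6] gap 93.81849753323037 q [-1.4  0.3  1.5  0.   1.3 -0.1]
```

Request:
send_rows(plan=[{"travel": [0, 0, 0], "delta_rot": [0, 0, -10.07], "fingers": -0.2}, {"travel": [0, 0, 0], "delta_rot": [0, 0, -10.07], "fingers": -0.2}, {"travel": [0, 0, 0], "delta_rot": [0, 0, -10.07], "fingers": -0.2}, {"travel": [0, 0, 0], "delta_rot": [0, 0, -10.07], "fingers": -0.2}, {"travel": [0, 0, 0], "delta_rot": [0, 0, -10.07], "fingers": -0.2}, {"travel": [0, 0, 0], "delta_rot": [0, 0, -10.07], "fingers": -0.2}, {"travel": [51, 25, 0], "delta_rot": [0, 0, 0], "fingers": -0.2}, {"travel": [51, 25, 0], "delta_rot": [0, 0, 0], "fingers": -0.2}, {"travel": [51, 25, 0], "delta_rot": [0, 0, 0], "fingers": -0.2}, {"travel": [51, 25, 0], "delta_rot": [0, 0, 0], "fingers": -0.2}, {"travel": [51, 25, 0], "delta_rot": [0, 0, 0], "fingers": -0.2}, {"travel": [51, 25, 0], "delta_rot": [0, 0, 0], "fingers": -0.2}, {"travel": [51, 25, 0], "delta_rot": [0, 0, 0], "fingers": -0.2}, {"travel": [51, 25, 0], "delta_rot": [0, 0, 0], "fingers": -0.2}, {"travel": [51, 25, 0], "delta_rot": [0, 0, 0], "fingers": -0.2}, {"travel": [51, 25, 0], "delta_rot": [0, 0, 0], "fingers": -0.2}, {"travel": [51, 25, 0], "delta_rot": [0, 0, 0], "fingers": -0.2}, {"travel": [51, 25, 0], "delta_rot": [0, 0, 0], "fingers": -0.2}, {"travel": [51, 25, 0], "delta_rot": [0, 0, 0], "fingers": -0.2}, {"travel": [51, 25, 0], "delta_rot": [0, 0, 0], "fingers": -0.2}])

```text
clock: 3.7
eef_pos: [661.4, 77.2, 224.4]
eef_rot: [3.141, 0.0, 1.322]
wrist_force: [0.6, -1.3, 0.4]
finger_gap: 56.4
```

```bash
python3 - <<'E'
from h import *
np.set_printoptions(precision=1,suppress=True)
# pin target loc (-50,-42.5,72)
t=np.radians(YAW); p=np.array([637.2,142.8])+np.array([[np.cos(t),-np.sin(t)],[np.sin(t),np.cos(t)]])@[-50,-42.5]
print(p); go([*p,72],YAW)
E
```

```text
[666.   83.9]
t 3.7 pos [661.4  77.2 224.4] rotvec [0.  0.  0.1] travel(after rot) [  7.6   2.9 152.4] F [ 0.6 -1.3  0.4] gap 56.384161621167586 q [ 0.1  0.6  1.1 -0.   1.4  0.3]
```

Request:
send_rows(plan=[{"travel": [7.5, 3, 40], "delta_rot": [0, 0, 0], "fingers": -0.2}, {"travel": [0, 0, 40], "delta_rot": [0, 0, 0], "fingers": -0.2}, {"travel": [0, 0, 30], "delta_rot": [0, 0, 0], "fingers": -0.2}, {"travel": [0, 0, 25], "delta_rot": [0, 0, 0], "fingers": -0.2}, {"travel": [0, 0, 17], "delta_rot": [0, 0, 0], "fingers": -0.2}, {"travel": [0, 0, 0], "delta_rot": [0, 0, 0], "fingers": -0.2}])

```text
clock: 4.45
eef_pos: [664.7, 82.1, 71.4]
eef_rot: [-3.14, 0.001, 1.322]
wrist_force: [-0.2, -1.0, 1.1]
finger_gap: 56.5
```

```bash
python3 - <<'E'
from h import *
np.set_printoptions(precision=1,suppress=True)
go([666,83.9,72],YAW)
c=camera("side"); save(c,"s2",(270,150,350,230),7)
P=cloud(c);L=loc(P)
for r in tip_of("plug_grip","side")[:2]: print(r["confidence"],loc(W(c,r["at"])))
E
```

```text
t 4.45 pos [664.7  82.1  71.4] rotvec [-0.1  0.   0.1] travel(after rot) [ 2.1  0.8 -0.6] F [-0.2 -1.   1.1] gap 56.45387414231447 q [ 0.1  0.7  1.3 -0.   1.2  0.3]
0.46 [-50.3 -41.3  65.9]
```

View pics/s2.png

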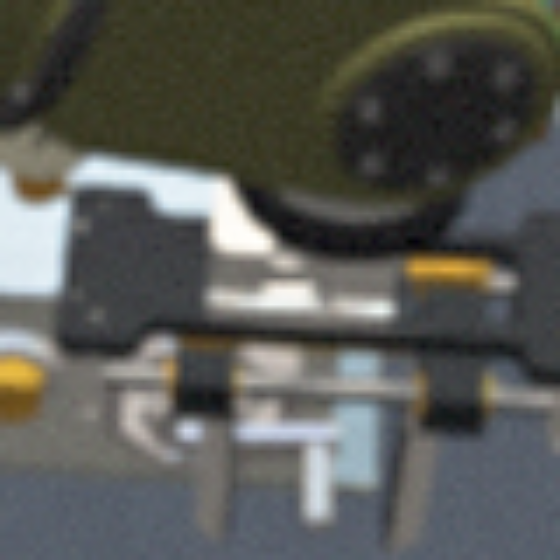

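The pin at (318,490) stands centred between the two fingers at x≈215 and x≈405, so I'm closing the gripper.

Request:
send_rows(plan=[{"travel": [0, 0, 0], "delta_rot": [0, 0, 0], "fingers": 1}, {"travel": [0, 0, 0], "delta_rot": [0, 0, 0], "fingers": 1}, {"travel": [0, 0, 0], "delta_rot": [0, 0, 0], "fingers": 1}, {"travel": [0, 0, 0], "delta_rot": [0, 0, 0], "fingers": 1}, {"travel": [0, 0, 0], "delta_rot": [0, 0, 0], "fingers": 1}], grip_force=25)

```text
clock: 5.18
eef_pos: [665.2, 82.1, 72.5]
eef_rot: [3.141, 0.0, 1.322]
wrist_force: [0.3, -1.2, 0.9]
finger_gap: 10.0
```

```bash
python3 - <<'E'
from h import *
np.set_printoptions(precision=1,suppress=True)
s=manip.read_state(); print(s["clock"],s["finger_gap"],s["wrist_force"],loc(s["eef_pos"]))
a=np.radians([5,15,25,35,45,55,65,75,85,95,105,112,119])
y,z=42*np.cos(a),42*np.sin(a)   # tool y = right, tool z = down
print(np.c_[np.diff(y),-np.diff(z)])
E
```

```text
5.175 9.984326513620347 [ 0.3 -1.2  0.9] [-51.9 -42.1  72.5]
[[-1.3 -7.2]
 [-2.5 -6.9]
 [-3.7 -6.3]
 [-4.7 -5.6]
 [-5.6 -4.7]
 [-6.3 -3.7]
 [-6.9 -2.5]
 [-7.2 -1.3]
 [-7.3 -0. ]
 [-7.2  1.3]
 [-4.9  1.6]
 [-4.6  2.2]]
```

Request:
send_rows(plan=[{"travel": [0, -0.5, -3.6], "delta_rot": [0, 0, 0], "fingers": 1}, {"travel": [0, -0.8, -3.6], "delta_rot": [0, 0, 0], "fingers": 1}, {"travel": [0, -1.1, -3.5], "delta_rot": [0, 0, 0], "fingers": 1}, {"travel": [0, -1.4, -3.4], "delta_rot": [0, 0, 0], "fingers": 1}, {"travel": [0, -1.7, -3.2], "delta_rot": [0, 0, 0], "fingers": 1}, {"travel": [0, -2.0, -3.1], "delta_rot": [0, 0, 0], "fingers": 1}], grip_force=30)

```text
clock: 5.92
eef_pos: [658.5, 83.4, 93.6]
eef_rot: [3.139, 0.0, 1.322]
wrist_force: [5.9, -5.5, 0.2]
finger_gap: 9.2
```

```bash
python3 - <<'E'
from h import *
np.set_printoptions(precision=1,suppress=True)
s=manip.read_state(); print(s["clock"],s["finger_gap"],s["wrist_force"],loc(s["eef_pos"]))
for n in ["side","top"]:
    c=camera(n)
    if n=="side": save(c,"s3",(270,150,350,230),7)
    for t in ["plug_grip","plug_head"]:
        for r in tip_of(t,n)[:1]: print(n,t,r["confidence"],loc(W(c,r["at"])))
E
```

```text
5.925 9.157402343973427 [ 5.9 -5.5  0.2] [-52.3 -35.3  93.6]
side plug_grip 0.63 [-47.2 -33.1  86.3]
side plug_head 0.69 [-13.    1.3  69. ]
```

View pics/s3.png

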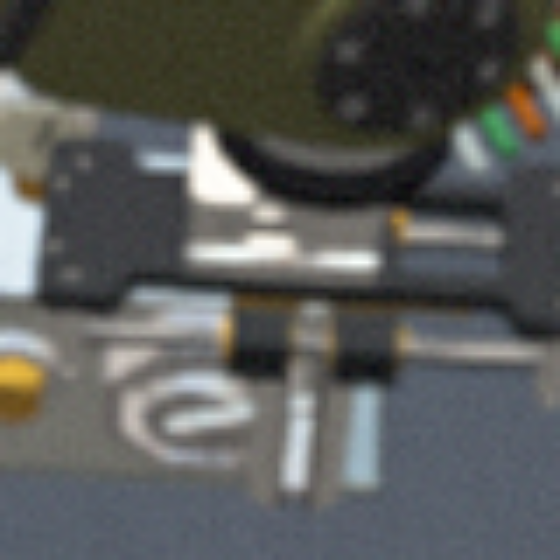

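The pin is still between the pads and the arm has risen. The pin may have slipped a few mm down in the pads, so I'll grip harder and go on.

Request:
send_rows(plan=[{"travel": [0, -2.2, -2.9], "delta_rot": [0, 0, 0], "fingers": 1}, {"travel": [0, -2.5, -2.7], "delta_rot": [0, 0, 0], "fingers": 1}, {"travel": [0, -2.7, -2.5], "delta_rot": [0, 0, 0], "fingers": 1}, {"travel": [0, -2.9, -2.2], "delta_rot": [0, 0, 0], "fingers": 1}, {"travel": [0, -3.1, -2.0], "delta_rot": [0, 0, 0], "fingers": 1}, {"travel": [0, -3.2, -1.7], "delta_rot": [0, 0, 0], "fingers": 1}, {"travel": [0, -3.4, -1.4], "delta_rot": [0, 0, 0], "fingers": 1}, {"travel": [0, -3.5, -1.1], "delta_rot": [0, 0, 0], "fingers": 1}], grip_force=50)

```text
clock: 7.22
eef_pos: [638.9, 86.8, 113.4]
eef_rot: [3.129, 0.0, 1.32]
wrist_force: [16.9, -22.0, 13.5]
finger_gap: 9.0
```

```bash
python3 - <<'E'
from h import *
np.set_printoptions(precision=1,suppress=True)
s=manip.read_state(); print(s["clock"],s["finger_gap"],s["wrist_force"],loc(s["eef_pos"]))
c=camera("side")
for t in ["plug_grip","plug_head"]:
        for r in tip_of(t,"side")[:1]: print(t,r["confidence"],loc(W(c,r["at"])))
E
```

```text
7.225 8.95422426492852 [ 16.9 -22.   13.5] [-53.8 -15.5 113.4]
plug_grip 0.5 [-52.  -13.7 104.1]
plug_head 0.72 [-16.1   5.5  68.2]
```

Request:
send_rows(plan=[{"travel": [-1, -3.6, -1.5], "delta_rot": [0, 0, 0], "fingers": 1}, {"travel": [-1, -3.6, -1.5], "delta_rot": [0, 0, 0], "fingers": 1}, {"travel": [-0.5, -3.6, -1], "delta_rot": [0, 0, 0], "fingers": 1}, {"travel": [0, -3.6, 0], "delta_rot": [0, 0, 0], "fingers": 1}, {"travel": [0, -3.6, 0], "delta_rot": [0, 0, 0], "fingers": 1}, {"travel": [0, -3.6, 0.5], "delta_rot": [0, 0, 0], "fingers": 1}])

```text
clock: 8.12
eef_pos: [617.1, 91.2, 117.4]
eef_rot: [3.13, -0.002, 1.321]
wrist_force: [10.5, -7.4, 12.6]
finger_gap: 8.9
```

```bash
python3 - <<'E'
from h import *
np.set_printoptions(precision=1,suppress=True)
s=manip.read_state(); print(s["clock"],s["finger_gap"],s["wrist_force"],loc(s["wrist_force"],(0,0)),loc(s["eef_pos"]))
c=camera("side"); save(c,"s4",(270,150,350,230),7)
for t in ["plug_grip","plug_head"]:
        for r in tip_of(t,"side")[:1]: print(t,r["confidence"],loc(W(c,r["at"])))
E
```

```text
8.125 8.941056649855678 [10.5 -7.4 12.6] [ -4.5 -12.   12.6] [-55.    6.8 117.4]
plug_grip 0.38 [-52.3   6.3 108.3]
plug_head 0.39 [-13.5   5.7  69.6]
```

View pics/s4.png

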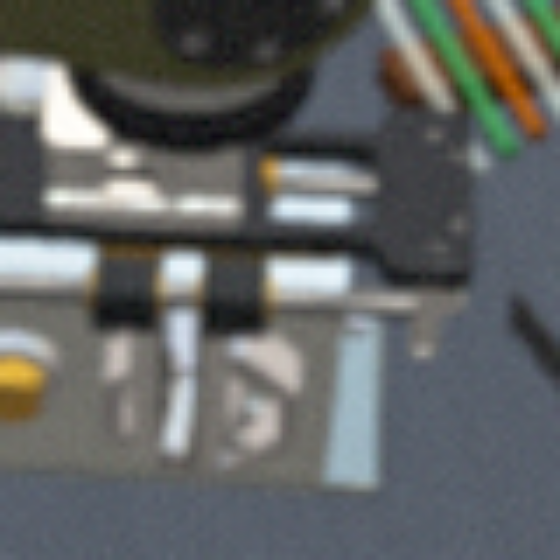

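The arm is just past upright with the pin in the pads. I'll continue to the stop.

Request:
send_rows(plan=[{"travel": [0, -3.5, 0.7], "delta_rot": [0, 0, 0], "fingers": 1}, {"travel": [0, -3.5, 1.2], "delta_rot": [0, 0, 0], "fingers": 1}, {"travel": [0, -3.3, 1.5], "delta_rot": [0, 0, 0], "fingers": 1}, {"travel": [0, -3.0, 1.5], "delta_rot": [0, 0, 0], "fingers": 1}, {"travel": [0, 0, 0], "delta_rot": [0, 0, 0], "fingers": 1}])

```text
clock: 8.9
eef_pos: [602.0, 96.0, 109.9]
eef_rot: [3.137, -0.002, 1.322]
wrist_force: [5.9, -2.8, 5.6]
finger_gap: 8.4
```

```bash
python3 - <<'E'
from h import *
np.set_printoptions(precision=1,suppress=True)
s=manip.read_state(); print(s["clock"],s["finger_gap"],s["wrist_force"],loc(s["wrist_force"],(0,0)),loc(s["eef_pos"]))
c=camera("side")
for t in ["plug_grip","plug_head"]:
        for r in tip_of(t,"side")[:1]: print(t,r["confidence"],loc(W(c,r["at"])))
E
```

```text
8.9 8.404114563086972 [ 5.9 -2.8  5.6] [-1.2 -6.4  5.6] [-54.1  22.5 109.9]
plug_grip 0.46 [-49.2  24.6  99.3]
plug_head 0.52 [-15.8   5.4  69.3]
```

Request:
send_rows(plan=[{"travel": [0, -2, 1.2], "delta_rot": [0, 0, 0], "fingers": 1}, {"travel": [0, -1.5, 1], "delta_rot": [0, 0, 0], "fingers": 1}, {"travel": [0, 0, 0], "delta_rot": [0, 0, 0], "fingers": 1}], grip_force=60)

```text
clock: 9.43
eef_pos: [598.9, 96.7, 108.0]
eef_rot: [3.136, -0.002, 1.322]
wrist_force: [6.8, -2.8, 7.8]
finger_gap: 8.2
```

Request:
send_rows(plan=[{"travel": [-2, 1, 0], "delta_rot": [0, 0, 0], "fingers": 1}, {"travel": [-3, 0, 0], "delta_rot": [0, 0, 0], "fingers": 1}, {"travel": [-3, 0, 0], "delta_rot": [0, 0, 0], "fingers": 1}, {"travel": [-3, 0, 0], "delta_rot": [0, 0, 0], "fingers": 1}, {"travel": [-3, 0, 0], "delta_rot": [0, 0, 0], "fingers": 1}])

```text
clock: 10.05
eef_pos: [595.6, 83.2, 107.0]
eef_rot: [3.139, -0.002, 1.322]
wrist_force: [4.5, 1.0, 2.8]
finger_gap: 8.5
```

```bash
python3 - <<'E'
from h import *
np.set_printoptions(precision=1,suppress=True)
s=manip.read_state(); print(s["clock"],s["finger_gap"],s["wrist_force"],loc(s["wrist_force"],(0,0)),loc(s["eef_pos"]))
for n in ["side","top"]:
  c=camera(n)
  if n=="side": save(c,"s5",(250,150,330,230),7)
  for t in ["plug_grip","plug_head"]:
        for r in tip_of(t,n)[:1]: print(n,t,r["confidence"],loc(W(c,r["at"])))
E
```

```text
10.05 8.461374025226172 [4.5 1.  2.8] [ 2.1 -4.1  2.8] [-68.   25.6 107. ]
side plug_grip 0.78 [-65.4  27.6  99.3]
side plug_head 0.75 [-28.6   6.4  69.1]
```

View pics/s5.png

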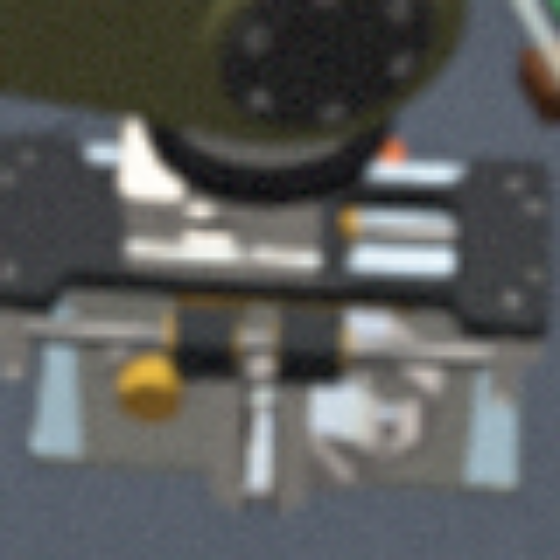

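The pin is held and the head has come out about 13 mm with it. I'll keep drawing.

Request:
send_rows(plan=[{"travel": [-4, 0, 0], "delta_rot": [0, 0, 0], "fingers": 1}, {"travel": [-4, 0, 0], "delta_rot": [0, 0, 0], "fingers": 1}, {"travel": [-4, 0, 0], "delta_rot": [0, 0, 0], "fingers": 1}, {"travel": [-4, 0, 0], "delta_rot": [0, 0, 0], "fingers": 1}, {"travel": [-4, 0, 0], "delta_rot": [0, 0, 0], "fingers": 1}, {"travel": [-5, 0, 0], "delta_rot": [0, 0, 0], "fingers": 1}, {"travel": [-5, 0, 0], "delta_rot": [0, 0, 0], "fingers": 1}, {"travel": [-5, 0, 0], "delta_rot": [0, 0, 0], "fingers": 1}, {"travel": [-5, 0, 0], "delta_rot": [0, 0, 0], "fingers": 1}, {"travel": [-5, 0, 0], "delta_rot": [0, 0, 0], "fingers": 1}, {"travel": [-5, 0, 0], "delta_rot": [0, 0, 0], "fingers": 1}, {"travel": [-5, 0, 0], "delta_rot": [0, 0, 0], "fingers": 1}, {"travel": [-5, 0, 0], "delta_rot": [0, 0, 0], "fingers": 1}, {"travel": [-5, 0, 0], "delta_rot": [0, 0, 0], "fingers": 1}])

```text
clock: 12.1
eef_pos: [578.7, 19.7, 105.8]
eef_rot: [3.142, -0.0, 1.322]
wrist_force: [0.1, 0.1, -2.3]
finger_gap: 8.6
```

```bash
python3 - <<'E'
from h import *
np.set_printoptions(precision=1,suppress=True)
s=manip.read_state(); print(s["clock"],s["finger_gap"],s["wrist_force"],loc(s["wrist_force"],(0,0)),loc(s["eef_pos"]))
for n in ["side","top"]:
  c=camera(n)
  if n=="side": save(c,"s6",(230,150,330,250),6)
  for t in ["plug_grip","plug_head"]:
        for r in tip_of(t,n)[:1]: print(n,t,r["confidence"],loc(W(c,r["at"])))
go([470,-231,150],98.3)
E
```

```text
12.1 8.558467675701353 [ 0.1  0.1 -2.3] [ 0.2 -0.1 -2.3] [-133.8   26.3  105.8]
side plug_grip 0.59 [-130.4   26.9   97.9]
side plug_head 0.48 [-97.9  12.3  61.2]
top plug_head 0.46 [-88.8   8.6  62. ]
t 12.4 pos [578.8  20.1 105.8] rotvec [  0.   -0.  -22.5] travel(after rot) [-232.8 -143.9  -44.2] F [ 0.6 -0.5 -2.4] gap 8.230615724531125 q [-0.   0.5  1.6  0.   1.1  0.2]
```

View pics/s6.png

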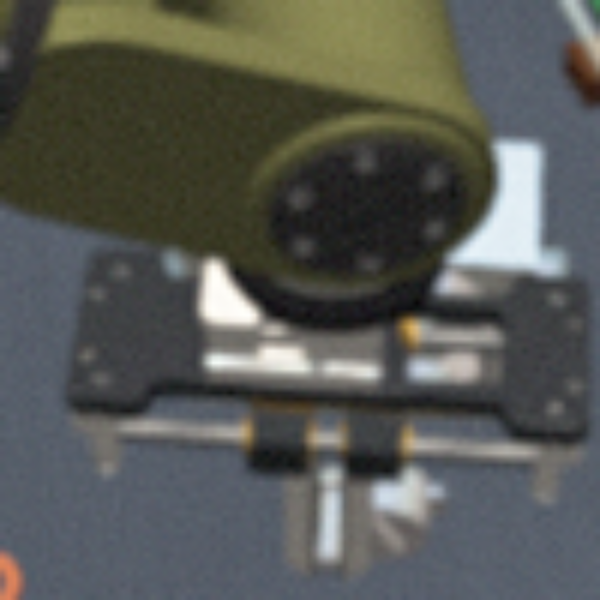

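The plug is clear of the port and hanging from the pin, with the head down and to the right of the pin. I'll lift it, turn it to line up with the tray and carry it over.

Request:
send_rows(plan=[{"travel": [0, 0, -10], "delta_rot": [0, 0, 0], "fingers": 1}, {"travel": [0, 0, -15], "delta_rot": [0, 0, -4.5], "fingers": 1}, {"travel": [0, 0, -15], "delta_rot": [0, 0, -6], "fingers": 1}, {"travel": [0, 0, 0], "delta_rot": [0, 0, -6], "fingers": 1}, {"travel": [0, 0, 0], "delta_rot": [0, 0, -6], "fingers": 1}, {"travel": [-10, -5, 0], "delta_rot": [0, 0, 0], "fingers": 1}, {"travel": [-20, -10, 0], "delta_rot": [0, 0, 0], "fingers": 1}, {"travel": [-26, -14, 0], "delta_rot": [0, 0, 0], "fingers": 1}, {"travel": [-26, -14, 0], "delta_rot": [0, 0, 0], "fingers": 1}, {"travel": [-26, -14, 0], "delta_rot": [0, 0, 0], "fingers": 1}, {"travel": [-26, -14, 0], "delta_rot": [0, 0, 0], "fingers": 1}, {"travel": [-26, -14, 0], "delta_rot": [0, 0, 0], "fingers": 1}, {"travel": [-26, -14, 0], "delta_rot": [0, 0, 0], "fingers": 1}, {"travel": [-26, -14, 0], "delta_rot": [0, 0, 0], "fingers": 1}, {"travel": [-22, -12, 0], "delta_rot": [0, 0, 0], "fingers": 1}, {"travel": [-18, -9, 0], "delta_rot": [0, 0, 0], "fingers": 1}, {"travel": [-10, -4, 0], "delta_rot": [0, 0, 0], "fingers": 1}, {"travel": [0, 0, 0], "delta_rot": [0, 0, 0], "fingers": 1}])

```text
clock: 14.65
eef_pos: [479.8, -259.5, 145.7]
eef_rot: [3.142, -0.0, 1.714]
wrist_force: [0.9, 1.3, -3.0]
finger_gap: 8.6
```

```bash
cat >> h.py <<'E'
TR=((470.8,-231),8.3)
def report(name=None,box=None,s=6,thr=3):
    s0=manip.read_state(); print("t",s0["clock"],"gap",s0["finger_gap"],"F",s0["wrist_force"],"tray-frame TCP",loc(s0["eef_pos"],*TR),"rpy",np.degrees(s0["eef_rot"]))
    for n in ["side","top"]:
        c=camera(n)
        if n=="side" and name: save(c,name,box,s)
        for t in ["plug_grip","plug_head"]:
            for r in tip_of(t,n)[:1]: print(n,t,round(r["confidence"],2),loc(W(c,r["at"]),*TR))
E
python3 - <<'E'
from h import *
np.set_printoptions(precision=1,suppress=True)
report("s7",(190,260,330,420),4.5)
E
```

```text
t 14.65 gap 8.572304996152411 F [ 0.9  1.3 -3. ] tray-frame TCP [  4.8 -29.5 145.7] rpy [180.   -0.   98.2]
side plug_grip 0.4 [  3.2 -26.7 138.1]
```

View pics/s7.png

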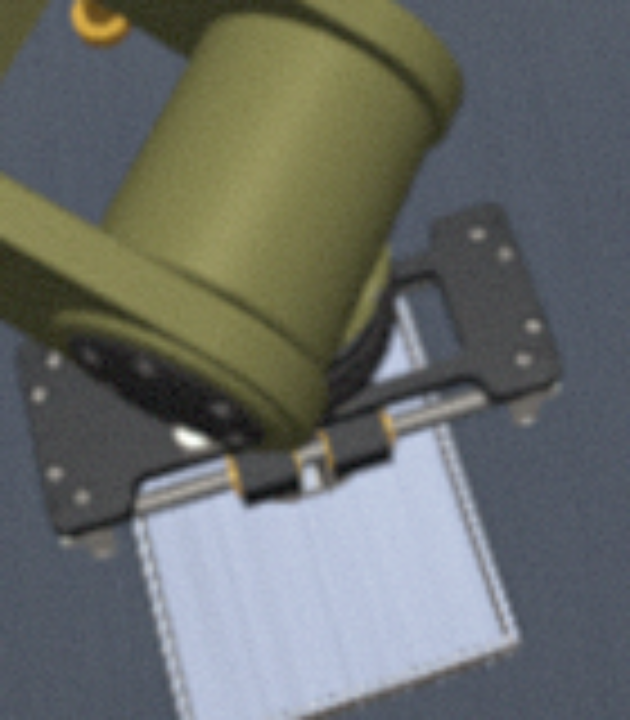

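Request:
send_rows(plan=[{"travel": [0, 0, 12], "delta_rot": [0, 0, 0], "fingers": 1}, {"travel": [0, 0, 15], "delta_rot": [0, 0, 0], "fingers": 1}, {"travel": [0, 0, 15], "delta_rot": [0, 0, 0], "fingers": 1}, {"travel": [0, 0, 12], "delta_rot": [0, 0, 0], "fingers": 1}, {"travel": [0, 0, 6], "delta_rot": [0, 0, 0], "fingers": 1}, {"travel": [0, 0, 4], "delta_rot": [0, 0, 0], "fingers": 1}, {"travel": [0, 0, 3], "delta_rot": [0, 0, 0], "fingers": 1}, {"travel": [0, 0, 2], "delta_rot": [0, 0, 0], "fingers": 1}])

```text
clock: 15.95
eef_pos: [480.0, -259.2, 76.8]
eef_rot: [3.141, 0.0, 1.715]
wrist_force: [0.9, 0.2, -2.0]
finger_gap: 8.3
```

Request:
send_rows(plan=[{"travel": [0, 0, 2], "delta_rot": [0, 0, 0], "fingers": 1}, {"travel": [0, 0, 2], "delta_rot": [0, 0, 0], "fingers": 1}, {"travel": [0, 0, 2], "delta_rot": [0, 0, 0], "fingers": 1}])

```text
clock: 16.32
eef_pos: [479.9, -259.1, 70.7]
eef_rot: [3.142, 0.0, 1.715]
wrist_force: [-0.7, 0.8, -2.4]
finger_gap: 8.2
```

```bash
python3 - <<'E'
from h import *
np.set_printoptions(precision=1,suppress=True)
report()
E
```

```text
t 16.325 gap 8.224380417143951 F [-0.7  0.8 -2.4] tray-frame TCP [  4.9 -29.1  70.7] rpy [180.    0.   98.3]
top plug_grip 0.78 [  4.7 -21.6  65.4]
top plug_head 0.56 [23.6 15.2 26.4]
```

Request:
send_rows(plan=[{"travel": [0, 0, 1.5], "delta_rot": [0, 0, 0], "fingers": 1}, {"travel": [0, 0, 1.5], "delta_rot": [0, 0, 0], "fingers": 1}, {"travel": [0, 0, 0], "delta_rot": [0, 0, 0], "fingers": 1}])

```text
clock: 17.0
eef_pos: [479.8, -259.1, 67.6]
eef_rot: [-3.141, -0.0, 1.715]
wrist_force: [0.0, -0.0, -2.9]
finger_gap: 8.3
```

Request:
send_rows(plan=[{"travel": [0, 0, 1.5], "delta_rot": [0, 0, 0], "fingers": 1}, {"travel": [0, 0, 1.5], "delta_rot": [0, 0, 0], "fingers": 1}, {"travel": [0, 0, 0], "delta_rot": [0, 0, 0], "fingers": 1}])

```text
clock: 17.38
eef_pos: [480.1, -259.4, 65.1]
eef_rot: [3.141, 0.001, 1.715]
wrist_force: [-0.7, -1.1, 2.4]
finger_gap: 8.4
```

The head now touches the floor (force changed to +2.4 N). I'll lay the arm over along an arc about the head.

Request:
send_rows(plan=[{"travel": [0, -3.9, 1.8], "delta_rot": [0, 0, 0], "fingers": 1}, {"travel": [0, -3.7, 2.3], "delta_rot": [0, 0, 0], "fingers": 1}, {"travel": [0, -3.3, 2.8], "delta_rot": [0, 0, 0], "fingers": 1}, {"travel": [0, -3.1, 3.1], "delta_rot": [0, 0, 0], "fingers": 1}, {"travel": [0, -2.7, 3.5], "delta_rot": [0, 0, 0], "fingers": 1}], grip_force=25)

```text
clock: 18.0
eef_pos: [463.0, -261.9, 51.5]
eef_rot: [3.142, 0.0, 1.715]
wrist_force: [-2.6, -1.3, 5.6]
finger_gap: 8.8
```

```bash
python3 - <<'E'
from h import *
np.set_printoptions(precision=1,suppress=True)
report("s8",(190,260,330,420),4.5)
E
```

```text
t 18.0 gap 8.800168956410346 F [-2.6 -1.3  5.6] tray-frame TCP [-12.2 -29.4  51.5] rpy [180.    0.   98.3]
side plug_grip 0.39 [-14.6 -23.2  43.9]
side plug_head 0.47 [18.  11.6 24.1]
top plug_grip 0.76 [-13.3 -25.5  48.5]
top plug_head 0.87 [17.1 15.6 24.5]
```

View pics/s8.png

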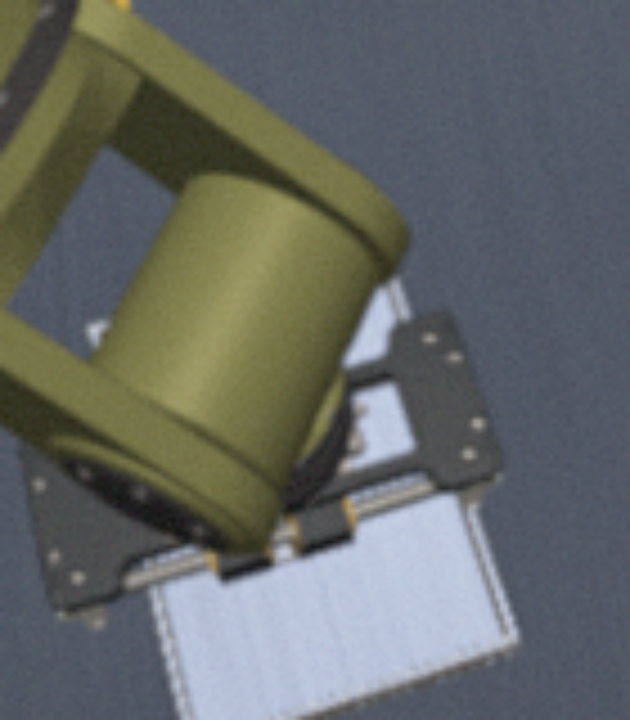

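The arm is folding over as intended, with the head at tray (17,14) and the pin about 46 mm up. I'll go on down.

Request:
send_rows(plan=[{"travel": [0, -2.3, 3.7], "delta_rot": [0, 0, 0], "fingers": 1}, {"travel": [0, -2, 4], "delta_rot": [0, 0, 0], "fingers": 1}, {"travel": [0, -1.5, 4], "delta_rot": [0, 0, 0], "fingers": 1}, {"travel": [0, -1, 4], "delta_rot": [0, 0, 0], "fingers": 1}, {"travel": [0, -0.5, 3], "delta_rot": [0, 0, 0], "fingers": 1}, {"travel": [0, 0, 0], "delta_rot": [0, 0, 0], "fingers": 1}])

```text
clock: 19.05
eef_pos: [456.0, -262.3, 32.2]
eef_rot: [-3.141, -0.001, 1.715]
wrist_force: [-0.9, 0.1, 1.6]
finger_gap: 9.3
```

```bash
python3 - <<'E'
from h import *
np.set_printoptions(precision=1,suppress=True)
report()
E
```

```text
t 19.05 gap 9.31883345397989 F [-0.9  0.1  1.6] tray-frame TCP [-19.2 -28.9  32.2] rpy [-180.    -0.    98.3]
side plug_grip 0.28 [207.1 390.2   1.5]
side plug_head 0.39 [16.7 11.6 24.6]
top plug_grip 0.58 [-24.1 -24.9  32.2]
top plug_head 0.87 [18.1 14.9 24.9]
```

Request:
send_rows(plan=[{"travel": [0, 0, 2.5], "delta_rot": [0, 0, 0], "fingers": 1}, {"travel": [0, 0, 2.5], "delta_rot": [0, 0, 0], "fingers": 1}, {"travel": [0, 0, 0], "delta_rot": [0, 0, 0], "fingers": 1}], grip_force=10)

```text
clock: 19.73
eef_pos: [456.0, -262.5, 27.3]
eef_rot: [-3.141, -0.0, 1.715]
wrist_force: [-0.4, 0.3, 1.3]
finger_gap: 9.5
```

Request:
send_rows(plan=[{"travel": [0, 0, 0], "delta_rot": [0, 0, 0], "fingers": 0.6}, {"travel": [0, 0, 0], "delta_rot": [0, 0, 0], "fingers": 0.3}, {"travel": [0, 0, 0], "delta_rot": [0, 0, 0], "fingers": 0.3}, {"travel": [0, 0, 0], "delta_rot": [0, 0, 0], "fingers": 0.3}, {"travel": [0, 0, -5], "delta_rot": [0, 0, 0], "fingers": 0.3}, {"travel": [0, 0, -10], "delta_rot": [0, 0, 0], "fingers": 0.3}, {"travel": [0, 0, -20], "delta_rot": [0, 0, 0], "fingers": 0.3}, {"travel": [0, 0, -40], "delta_rot": [0, 0, 0], "fingers": 0.3}, {"travel": [0, 0, -50], "delta_rot": [0, 0, 0], "fingers": 0.3}, {"travel": [-50, 0, -30], "delta_rot": [0, 0, 0], "fingers": 0.3}, {"travel": [-50, 0, 0], "delta_rot": [0, 0, 0], "fingers": 0.3}, {"travel": [-50, 0, 0], "delta_rot": [0, 0, 0], "fingers": 0.3}, {"travel": [0, 0, 0], "delta_rot": [0, 0, 0], "fingers": 0.3}])

```text
clock: 21.35
eef_pos: [477.1, -413.4, 182.4]
eef_rot: [-3.141, 0.0, 1.712]
wrist_force: [0.2, 0.7, -0.6]
finger_gap: 33.5
```

```bash
python3 - <<'E'
from h import *
np.set_printoptions(precision=1,suppress=True)
report()
c=camera("top"); save(c,"t9",(350,220,500,330),5)
E
```

```text
t 21.35 gap 33.47691587044394 F [ 0.2  0.7 -0.6] tray-frame TCP [ -20.1 -181.4  182.4] rpy [-180.     0.    98.1]
side plug_grip 0.66 [-28.6 -26.2  12.6]
side plug_head 0.55 [14.8 10.4 26.5]
top plug_grip 0.83 [-26.1 -23.9  13.5]
top plug_head 0.76 [13.2 14.8 24.2]
```

View pics/t9.png

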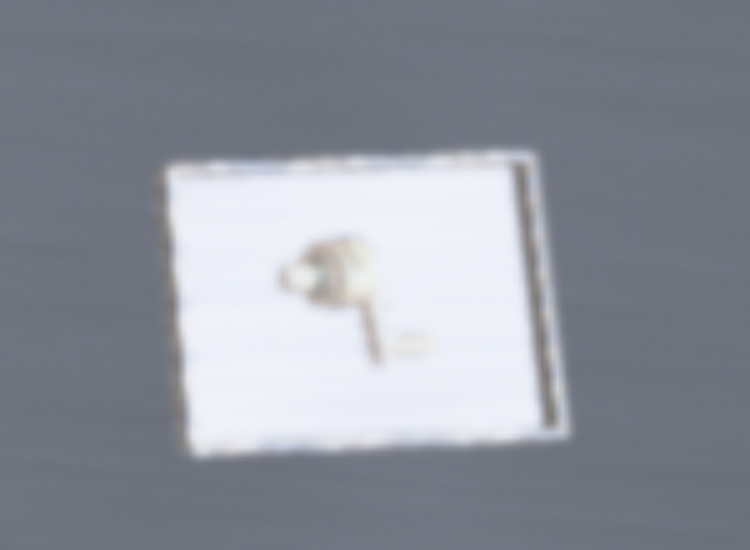

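The plug lies in the tray, head at about (345,270) and pin at about (405,345), well inside the walls. The gripper is clear, so I'm handing in.

```bash
python3 -c "
from h import *
print(manip.sign_off())"
```

```text
the job is handed in; nothing more can be done
None
```

The plug is out of the port and lying in the steel tray, and I handed the job in at about 21.4 s of the 48 s allowed. I pinched the pin, swung the arm counter-clockwise past upright and drew the plug straight out. I then lowered it until the head touched the tray floor, folded the arm down, released the pin and backed away.

**Last checks:**
- The last top picture shows the plug lying well inside the tray walls, and the pin and head positions from both cameras agree with it to about 5 mm.
- The gripper was clear of everything, and the highest wrist force I read was about 31 N.

**Disagreements and gaps:**
- **Pin slip:** the pin slid a few mm down in the pads early in the swing, so I raised the grip force.
- **Swing stop:** I never felt a clear rise in force at the stop. The tool's position put the arm at 32 to 38° past upright instead of the stated 25 to 30°, but the plug drew out with almost no resistance.
- **Release:** the pin was on or just above the tray floor when I let go, and settled at most about a centimetre.
- **Strainer block:** I did not take a separate picture of it after the plug was out.

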